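Put the wax stock away in the wide tilt-out bin

ROBOT

A 6-joint arm with a two-finger parallel gripper is mounted at the origin on a cart in front of the work surface, level with it; the furniture and walls round the work are solid. World frame = base frame: x ahead of the robot, y to its left, z up, the work surface at z = 0. Lengths are in mm, angles in degrees, forces in N, time in s.
With the tool pointing down it reaches from about 350 to 850 mm from the base axis. Payload 8.1 kg.
Tool frame: the origin (TCP) lies between the finger pads; the fingertips stand 22 mm ahead of it and the grasp point (between the pads) lies 3 mm ahead of it; z points along the fingers, y is the line along which they close (so a half turn about z gives the same grasp; the last joint's range is limited). The gripper opens to 85 mm and grips with 20 to 120 N. Pads are 22 mm wide; open, the fingers measure 114 mm over their backs; the gripper's body (76 mm by 85 mm) begins 54 mm behind the grasp point. The pads swing forward as they close: fully open they stand 13 mm farther back than shut.
Start: joints at [60.94, 7.471, 85.268, -0, 87.261, -4.893], TCP at [245.622, 547.426, 253.292] pointing down, gripper open.
Joint ranges: [-169.43, 169.43], [-51.17, 129.36], [1.28, 143.12], [-76.62, 256.62], [0, 156.53], [-152.29, 152.29]. Speed limits (degrees/s): [136.94, 136.94, 159.86, 180, 180, 180].

INTERFACE

Orientations are given as [roll, pitch, yaw] about the fixed x, y, z axes, in that order (R = Rz(yaw) Ry(pitch) Rx(roll)).
In Python, from bench import r, vision gives the robot as it stands.
- The arm moves only by the tool step_arm, never from a script. Its argument "targets" is a list that holds one entry, the list of rows, each a list of 6 numbers: the shift along the world's x, y, z in mm, then the turn, a rotation vector about the world's x, y, z in rad. In form: [[[x, y, z, rx, ry, rz], ...]]. A call has 1 to 12 rows; each row is the pose to reach, as a shift and turn from the pose commanded when the call began; what a row does not reach only later rows make up. A row lasts 1/12 s, in which the tool goes at most 41.7 mm and 7.16 degrees, less where a joint would pass 70% of its speed; a pose out of reach is approached as far as the arm can. A call with a gripper value outside its range is refused whole. "fingers" is the gripper's target within -1 to 1 (shut at 1, half-way at 0, fully open at -1), set as the call begins (left out, the last holds). The fingers move at their own pace and stop on an object; "newtons" is the grip in N (left out, the last holds). Time passes only in rows, so rows that repeat a pose let the fingers close. It gives the time, the measured TCP pose, the force, the opening and the grip force at its end, in the units of the state.
- r.sense(): the state, without advancing time (a new reading comes with each control period).
- vision.snapshot(name): name is "scene" or "top" or "wrist"; returns a dict with "img" (384x512x3 uint8, blue, green, red), "mtx" (3x3 intrinsics, pixels), "D" ([k1, k2, p1, p2, k3] as OpenCV has them; the pictures are not rectified), "eye" and "attitude" of the camera in the world. Camera axes: x right, y up, looking along -z (the intrinsics and any distortion apply to the point x, -y, -z); pixel columns grow to the right and rows downward; lengths in mm; the calibration is good to about 2 mm. A picture is of the moment at which its call begins. There is no depth.
- r.hand_in(): hands the job in; it is judged then, once.
The state is a dict: "time": time; "joint_pos": joint angles; "qd": joint speeds; "joint_efforts": joint torques, N m; "tool_pos": TCP position; "tcp_rot": TCP orientation; "ft_force": force on the tool from outside, world axes, zero at the start; "wrist_torque": the same for the moment, N m; "finger_gap": finger opening in mm; "grip_force": force on a finger pad.
Only numpy, scipy, OpenCV 4.12 (cv2) and the standard library are available. Lean on these libraries where they do the work, as an engineer would, in place of code of your own. Each camera call takes 0.05 s, during which the arm holds its last target. There are 200 camera calls.

TASK

Tip the wide tilt-out bin forward to its stop, put both pieces of wax stock from the bench (the rectangular block and the tall tube) into it, then push the bin back until it clicks and its front is fully home. Leave the narrow bin shut and the little jar and the wax ring where they stand.

Things in the scene. Friction and masses are not known exactly. Their poses are not given: they have to be found in the camera images.
- wide_bin_housing: grey housing of the wide one of two white tilt-out bins that stand side by side (either on the left), fixed to the bench: 140 mm wide (y), 115 mm deep (x), 169 mm tall; origin at bench level, middle of its front edge; x to the back, z up. The roof covers it from 10 mm behind the front; with the bin tipped out, the mouth to load from above lies 15 to 85 mm in front of the front edge
- wide_bin (a joint): forward tilt of the wide bin, rad, about a level pivot at the foot of its front: 0 shut and clicked, 0.85 tipped out to its stop. A spring catch holds it: about 6 N at the handle frees it or pushes it back past the catch, which draws it home. Unclicked it rests ajar near 0.08 (top 12 mm proud). Past about 0.45 it slowly tips out by its weight (0.3 kg), below that it slowly swings shut
- wide_bin_pivot (a point): middle of the wide bin's pivot line, 12 mm above the bench at the housing's front edge. Axes tilt with the bin: x front panel to back, y left along the pivot, z up the panel. Room inside: x 0 to 84, y -60 to 60 mm. Panel 6 mm thick, 137 wide, up to z = 152 mm; side walls up to z = 138 mm (x 0 to 34), sloping to 54 mm at the back wall (x = 87). When tipped out, panel and floor form a V trough
- wide_bin_handle (a point): middle of the cross bar of the wide bin's bow handle: round steel 8 mm thick, 52 mm long overall along y, standing 28 mm off the front panel with a leg at each end; at x = -34, z = 139 mm in the pivot point's frame, same axes. It can be pinched by its two ends from above
- narrow_bin (a joint): the narrow bin: same make, but its housing and front are only 80 mm wide; tilt in rad, 0 = shut. To be left shut
- narrow_bin_handle (a point): middle of the narrow bin's handle bar; the bar is 52 mm long overall, same axes and offsets as the wide one's
- wax_block_center (a point): centre of the loose sawn block of green carving wax, 42 (x) x 55 (y) x 24 mm (z), lying flat on the bench in front of the bins, 0.06 kg
- wax_tube_center (a point): centre of the loose blue ring-wax tube, 28 mm in diameter and 60 mm tall (z along it), standing on the bench in front of the bins, 0.05 kg
- the_arm_lamp: black bench lamp on the right, fixed and in the way of the arm: its long box head hangs across the bench from 0.21 to 0.29 m up, 80 mm wide (x) and 350 mm long (y); head centre 199 mm nearer the robot (-x) and 147 mm to the left (+y) of this origin, its arm reaching back from it to a foot at the right rear
- jar_center (a point): centre of the small brown screw-lid jar, 43 mm in diameter and 55 mm tall, standing on the bench among the wax; a bystander
- wax_ring_center (a point): centre of the small wax ring, 24 x 28 x 8 mm, lying on the bench among the wax; a bystander

How it is judged (in metres and radians):
On the way, in this order (a step that is already met when the one before it is completed fails the run):
1. the wide bin is tipped forward to its stop (value of joint wide_bin above 0.75 rad), for 0.2 s.
2. both pieces of wax lie in the open bin, let go (x of wax_block_center in the frame of wide_bin_pivot between -0.002 and 0.09 m and y of wax_block_center in the frame of wide_bin_pivot between -0.063 and 0.063 m and z of wax_block_center in the frame of wide_bin_pivot between -0.005 and 0.14 m and x of wax_tube_center in the frame of wide_bin_pivot between -0.002 and 0.09 m and y of wax_tube_center in the frame of wide_bin_pivot between -0.063 and 0.063 m and z of wax_tube_center in the frame of wide_bin_pivot between -0.005 and 0.14 m and contact force between the fingers and wax_block below 0.05 N and contact force between the fingers and wax_tube below 0.05 N and value of joint wide_bin above 0.6 rad), for 0.2 s.
3. the bin is pushed back and has clicked home (value of joint wide_bin below 0.025 rad), for 0.2 s.
At the end, for the whole second after the job is handed in: The wide bin is shut past its catch (tilt below 0.025 rad) with the wax block and the wax tube inside it; the narrow bin is shut (tilt below 0.025 rad) (value of joint each of wide_bin, narrow_bin below 0.025 rad and x of wax_block_center in the frame of wide_bin_pivot between -0.002 and 0.09 m and y of wax_block_center in the frame of wide_bin_pivot between -0.063 and 0.063 m and z of wax_block_center in the frame of wide_bin_pivot between -0.005 and 0.14 m and x of wax_tube_center in the frame of wide_bin_pivot between -0.002 and 0.09 m and y of wax_tube_center in the frame of wide_bin_pivot between -0.063 and 0.063 m and z of wax_tube_center in the frame of wide_bin_pivot between -0.005 and 0.14 m); the robot touches nothing.
It fails at once if the narrow bin is pulled off its catch (tilt above 0.1 rad) (value of joint narrow_bin above 0.1 rad).
It fails at once if the jar or the wax ring is moved by more than 30 mm (distance of any of jar_center, wax_ring_center from where it was at the start of the episode above 0.03 m).
It also fails if it takes over 72 s, if anything falls off the work surface, if the arm or the gripper's body presses on something with over 40 N, if the wrist force passes 120 N, or if a joint passes its speed limit or range.

## Working session

There is one attempt and no reset: what is moved stays moved. The work goes in short steps, Python scripts to look and compute and a tool call to move; the robot and the scene stay as the last step left them, time stands still between calls to the robot, and variables do not carry over. Pictures are saved under pics/ and viewed, at most 10 in all, crops included, and the job is handed in when it is done.

Besides the shell and the picture viewer there is one more tool, called after "Request:" by a JSON object that holds its "method" and its "body", one argument or row to a line. step_arm: Moves the arm, as the interface text tells. Its arguments: {"type":"object","properties":{"targets":{"type":"array"},"fingers":{"type":"number"},"newtons":{"type":"number"}},"required":["targets"]}

```bash
mkdir -p pics; cat > h.py <<'E'
import numpy as np, cv2
from bench import r, vision
def snap(n,f=None):
    s=vision.snapshot(n)
    if f: cv2.imwrite('pics/'+f,s['img'])
    return s
def Rm(s):
    a=np.array(s['attitude'],float)
    if a.shape==(3,3): return a
    from scipy.spatial.transform import Rotation as R
    return R.from_euler('xyz',a,degrees=True).as_matrix() if a.size==3 else R.from_quat(a).as_matrix()
def ray(s,px):
    p=cv2.undistortPoints(np.array([[px]],float),np.array(s['mtx'],float),np.array(s['D'],float))[0,0]
    return np.array(s['eye'],float),Rm(s)@np.array([p[0],-p[1],-1.])
def onz(s,px,z):
    e,d=ray(s,px); return e+d*(z-e[2])/d[2]
def proj(s,P):
    q=Rm(s).T@(np.array(P,float)-np.array(s['eye'],float))
    return cv2.projectPoints(np.array([[q[0],-q[1],-q[2]]]),np.zeros(3),np.zeros(3),np.array(s['mtx'],float),np.array(s['D'],float))[0].ravel()
E
python3 - <<'E'
from h import *
a=snap('scene');b=snap('top')
for s in(a,b): print(s['eye'],s['attitude'],s['mtx'],s['D'])
cv2.imwrite('pics/a.png',a['img']);cv2.imwrite('pics/b.png',b['img'])
print(r.sense())
E
```

```text
[-110.47598697 -802.60851034  704.41232452] [ 59.4866603   -0.82567526 -41.27783386] [[381.23393226   0.         259.10024158]
 [  0.         381.23393226 195.60051085]
 [  0.           0.           1.        ]] [0.02600528 0.         0.         0.         0.        ]
[ 497.10241085  -82.25763081 1198.14012144] [  2.34528481  -0.3712294  -91.44492033] [[365.79168773   0.         262.65358021]
 [  0.         365.79168773 187.66167035]
 [  0.           0.           1.        ]] [-0.04091298  0.          0.          0.          0.        ]
{'time': 0.1, 'joint_pos': array([ 6.09393031e+01,  7.51248667e+00,  8.53226142e+01, -3.42915525e-05,
        8.72628074e+01, -4.89403629e+00]), 'qd': array([-0.04885828, -0.0885618 , -0.10385622, -0.01277981, -0.07651821,
        0.03868142]), 'joint_efforts': array([ 2.46702395e-03, -5.70951569e+01, -5.01944017e+01, -3.82277710e-05,
        8.17332650e-03,  1.78992940e-05]), 'tool_pos': array([245.39884394, 547.01394966, 252.33560772]), 'tcp_rot': array([-1.79902446e+02, -8.31874221e-03,  1.55833334e+02]), 'ft_force': array([0.26556292, 0.16041293, 0.42959831]), 'wrist_torque': array([-0.03292705, -0.02198558,  0.01902598]), 'grip_force': 0.0, 'finger_gap': 85.4394821906178}
```

View pics/a.png

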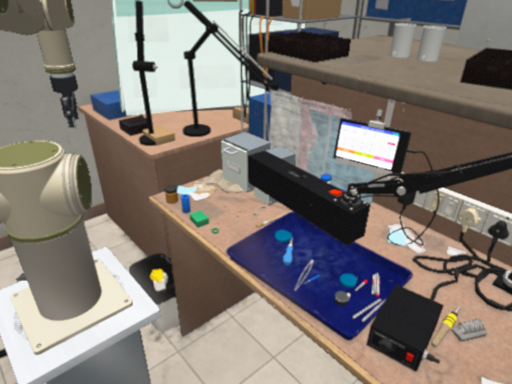

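View pics/b.png

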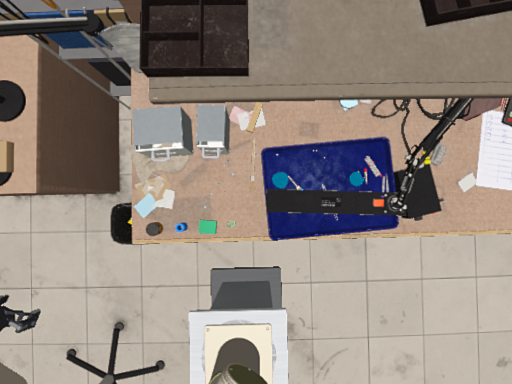

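The bins are at left in the top view: wide near (160,130) with its handle at about (163,155), narrow near (211,125). In front of them stand the jar (154,228), tube (181,227), block (208,227) and ring (232,223). The lamp head is to the right, at x = 265–390.

```bash
python3 - <<'E'
from h import *
a=snap('scene');b=snap('top')
def blobs(s,roi,lo,hi):
    x0,y0,x1,y1=roi; m=cv2.inRange(cv2.cvtColor(s['img'][y0:y1,x0:x1],cv2.COLOR_BGR2HSV),lo,hi)
    n,l,st,c=cv2.connectedComponentsWithStats(m)
    for i in range(1,n):
        if st[i,4]>6:
            mm=(l==i).astype(np.uint8); cs=cv2.findContours(mm,0,2)[0][0]
            yield c[i]+[x0,y0],st[i,4],cv2.minAreaRect(cs),st[i,:4]+[x0,y0,0,0]
print('top')
for nm,lo,hi,z in(('green',(40,80,40),(90,255,255),24),('blue',(100,120,40),(125,255,255),60),('dark',(0,0,0),(30,255,95),55)):
  for c,A,mr,bb in blobs(b,(140,205,250,238),lo,hi): print(nm,c.round(1),A,mr,bb,onz(b,c,z).round(1))
print('scene')
for nm,lo,hi in(('green',(40,80,40),(90,255,255)),('blue',(100,120,40),(125,255,255)),('dark',(0,0,0),(30,255,95))):
  for c,A,mr,bb in blobs(a,(155,180,232,240),lo,hi): print(nm,c.round(1),A,bb,onz(a,c,{'green':12,'blue':30,'dark':27}[nm]).round(1))
t=cv2.resize(b['img'][95:240,125:270],None,fx=4,fy=4,interpolation=cv2.INTER_CUBIC);
cv2.imwrite('pics/c.png',t)
E
```

```text
top
green [207.3 226.5] 225 ((67.5, 21.5), (13.0, 17.0), 90.0) [199 220  18  14] [425.1  89.1  24. ]
blue [180.6 226.9] 82 ((40.5, 22.0), (8.0, 11.0), 90.0) [175 223  12   9] [428. 167.  60.]
dark [153.5 228.6] 159 ((13.5, 24.0), (12.0, 15.0), 90.0) [146 223  16  13] [424.5 252.9  55. ]
scene
green [198.9 218. ] 194 [190 211  18  16] [428.1  91.4  12. ]
green [214.3 230.6] 14 [212 229   6   4] [425.6   2.5  12. ]
blue [185.2 202.7] 124 [181 194   9  19] [430.5 175.   30. ]
dark [170.1 184.7] 251 [158 180  34  13] [457.6 321.6  27. ]
dark [161.4 233. ] 139 [155 221  15  19] [287.2  76.4  27. ]
```

View pics/c.png

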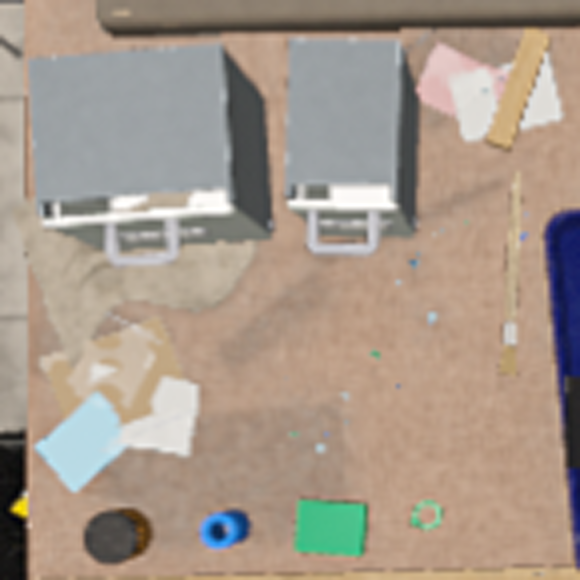

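```bash
python3 - <<'E'
from h import *
b=snap('top');a=snap('scene')
f=lambda x,y,z:onz(b,(125+x/4-.4,95+y/4-.4),z).round(1)
print('wide bar',f(108,260,151),f(178,260,151)); print('panel top',f(41,224,164),f(240,209,164),'roof front',f(40,203,169),f(226,191,169))
print('roof back',f(30,60,169),f(221,45,169))
print('narrow bar',f(308,251,151),f(376,250,151),'top',f(288,207,164),f(397,207,164))
print('block',[f(*p,24) for p in((299,498),(366,503),(363,556),(296,552))]);print('tube',f(222,530,60),'ring',f(427,515,8),'jar',f(112,537,55))
t=cv2.resize(a['img'][120:245,150:310],None,fx=5,fy=4.8,interpolation=cv2.INTER_CUBIC);cv2.imwrite('pics/d.png',t)
E
```

```text
wide bar [628.6 227.6 151. ] [627.3 177.  151. ]
panel top [654.1 271.5 164. ] [661.  129.1 164. ] roof front [668.3 270.4 169. ] [673.3 137.8 169. ]
roof back [771.3 277.  169. ] [778.2 140.  169. ]
narrow bar [631.4  83.2 151. ] [630.9  34.3 151. ] top [661.5  94.9 164. ] [659.6  17.3 164. ]
block [array([449.3, 114.1,  24. ]), array([444. ,  60.6,  24. ]), array([401.8,  63.9,  24. ]), array([406.3, 117.4,  24. ])]
tube [427.4 168.4  60. ] ring [432.3  13.2   8. ] jar [423.7 255.7  55. ]
```

View pics/d.png

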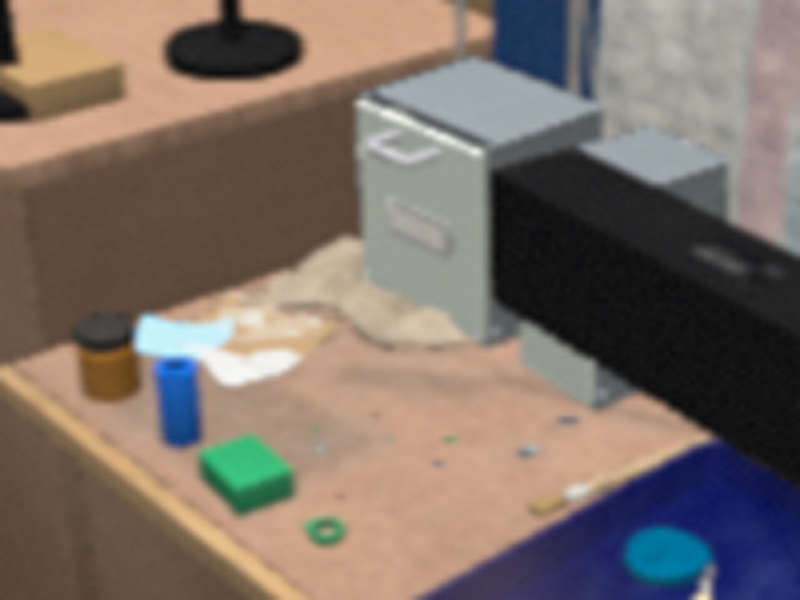

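The scene view shows the wide bin at left with its handle at crop (400,150), and the lamp well to its right. The sizes check out: bar about 50 mm, block 54 x 43 mm. Moving above the handle.

Request:
{"method": "step_arm", "body": {
  "targets": [
    [[383, -345, -23, 0, 0, 0.466], [383, -345, -23, 0, 0, 0.466], [383, -345, -23, 0, 0, 0.466], [383, -345, -23, 0, 0, 0.466], [383, -345, -23, 0, 0, 0.466], [383, -345, -23, 0, 0, 0.466], [383, -345, -23, 0, 0, 0.466], [383, -345, -23, 0, 0, 0.466], [383, -345, -23, 0, 0, 0.466], [383, -345, -23, 0, 0, 0.466], [383, -345, -23, 0, 0, 0.466], [383, -345, -23, 0, 0, 0.466]]
  ],
  "fingers": -0.8,
  "newtons": 40
}}

```text
time: 1.3
tool_pos: [611.5, 217.4, 231.4]
tcp_rot: [180.0, 0.0, -177.5]
ft_force: [-0.1, 0.8, 0.3]
finger_gap: 76.9
grip_force: 0.0
```

Request:
{"method": "step_arm", "body": {
  "targets": [
    [[0, 0, 0, 0, 0, 0], [0, 0, 0, 0, 0, 0], [0, 0, 0, 0, 0, 0], [0, 0, 0, 0, 0, 0]]
  ]
}}

```text
time: 1.63
tool_pos: [609.5, 220.0, 231.5]
tcp_rot: [180.0, -0.0, -177.4]
ft_force: [-0.2, -0.6, -0.5]
finger_gap: 76.8
grip_force: 0.0
```

```bash
python3 - <<'E'
from h import *
w=snap('wrist','w1.png'); s=r.sense(); print(s['tool_pos'],s['tcp_rot'],s['finger_gap'],w['eye'],w['attitude'])
print('pred bar ends',[proj(w,p).round() for p in((627.5,228,151),(629.5,176,151))])
E
```

```text
[609.37293013 220.30326571 231.59505259] [ 1.79982808e+02 -1.22738252e-03 -1.77371898e+02] 77.00164230069673 [527.03562964 216.67608034 351.35266473] [-1.88979507e+01 -5.46540846e-02  9.25682325e+01]
pred bar ends [array([267., 239.]), array([188., 238.])]
```

View pics/w1.png

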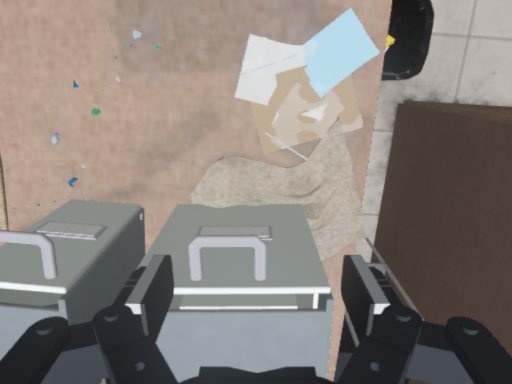

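The wrist view shows the bar from (190,241) to (266,241), within 2 px of the predicted (188,238)–(267,239). Lower onto it and pinch.

Request:
{"method": "step_arm", "body": {
  "targets": [
    [[19, -18, 0, 0, 0, 0], [19, -18, -25, 0, 0, 0], [19, -18, -50, 0, 0, 0], [19, -18, -70, 0, 0, 0], [19, -18, -78, 0, 0, 0], [19, -18, -78, 0, 0, 0], [19, -18, -78, 0, 0, 0]]
  ]
}}

```text
time: 2.27
tool_pos: [628.8, 201.9, 154.1]
tcp_rot: [180.0, 0.0, -177.4]
ft_force: [0.4, 0.6, -0.2]
finger_gap: 76.9
grip_force: 0.0
```

Request:
{"method": "step_arm", "body": {
  "targets": [
    [[0, 0, 0, 0, 0, 0], [0, 0, 0, 0, 0, 0], [0, 0, 0, 0, 0, 0], [0, 0, 0, 0, 0, 0], [0, 0, 0, 0, 0, 0], [0, 0, 0, 0, 0, 0], [0, 0, 0, 0, 0, 0], [0, 0, 0, 0, 0, 0]]
  ],
  "fingers": 0.1,
  "newtons": 40
}}

```text
time: 2.93
tool_pos: [630.3, 200.9, 156.1]
tcp_rot: [180.0, 0.2, -177.5]
ft_force: [-1.5, -3.2, 5.6]
finger_gap: 49.7
grip_force: 40.4
```

Request:
{"method": "step_arm", "body": {
  "targets": [
    [[-7, 0, -2, 0, -0.03, 0], [-14, -1, -4, 0, -0.05, 0], [-20, -1, -7, 0, -0.08, 0], [-27, -1, -9, 0, -0.1, 0], [-33, -1, -13, 0, -0.13, 0], [-40, -2, -16, 0, -0.15, 0], [-46, -2, -20, 0, -0.18, 0], [-51, -2, -24, 0, -0.2, 0], [-57, -2, -29, 0, -0.23, 0], [-62, -3, -33, 0, -0.25, 0], [-72, -3, -43, 0, -0.3, 0], [-72, -3, -43, 0, -0.3, 0]]
  ]
}}

```text
time: 3.93
tool_pos: [554.2, 197.0, 109.0]
tcp_rot: [-179.1, 17.1, -177.3]
ft_force: [0.9, -4.9, -1.3]
finger_gap: 49.8
grip_force: 45.8
```

Request:
{"method": "step_arm", "body": {
  "targets": [
    [[-6, 0, -6, 0, -0.05, 0], [-10, 0, -11, 0, -0.08, 0], [-10, 0, -11, 0, -0.08, 0], [-10, 0, -11, 0, -0.08, 0]]
  ]
}}

```text
time: 4.27
tool_pos: [546.8, 196.8, 99.8]
tcp_rot: [-178.8, 21.8, -177.2]
ft_force: [-3.0, -8.7, 3.7]
finger_gap: 49.9
grip_force: 46.5
```

Request:
{"method": "step_arm", "body": {
  "targets": [
    [[0, 0, 0, 0, 0, 0], [0, 0, 0, 0, 0, 0], [0, 0, 0, 0, 0, 0], [0, 0, 0, 0, 0, 0], [-8, 0, 20, 0, 0, 0], [-20, 0, 50, 0, 0, 0], [-40, 0, 90, 0, 0, 0], [-60, -20, 110, 0, 0.1, 0], [-80, -40, 110, 0, 0.2, 0], [-100, -70, 110, 0, 0.3, 0], [-120, -100, 110, 0, 0.38, 0], [-122, -108, 110, 0, 0.38, 0]]
  ],
  "fingers": -0.7
}}

```text
time: 5.27
tool_pos: [424.3, 87.4, 210.2]
tcp_rot: [-180.0, -0.3, -177.6]
ft_force: [0.5, 0.4, -0.3]
finger_gap: 72.5
grip_force: 0.0
```

```bash
python3 - <<'E'
from h import *
w=snap('wrist'); b=snap('top'); s=r.sense(); print(s['tool_pos'],s['tcp_rot'],s['finger_gap'])
t=cv2.resize(b['img'][95:240,125:270],None,fx=2.65,fy=2.65,interpolation=cv2.INTER_CUBIC)
cv2.imwrite('pics/e.png',cv2.resize(np.hstack([w['img'],t[:384,:288 if 0 else 384]]),(800,343)))
m=cv2.inRange(cv2.cvtColor(w['img'],cv2.COLOR_BGR2HSV),(50,120,50),(85,255,255))
cs=cv2.findContours(m,0,2)[0]
for c in sorted(cs,key=cv2.contourArea)[-2:]:
    q=cv2.boxPoints(cv2.minAreaRect(c)); print(cv2.contourArea(c),[onz(w,p,24).round(1) for p in q])
E
```

```text
[425.68019027  88.82130974 209.61375876] [-1.79991978e+02  7.01167511e-02 -1.77633145e+02] 72.37187556459851
0.0 [array([423.3,  25.9,  24. ]), array([423.3,  25.9,  24. ]), array([423.3,  25.9,  24. ]), array([423.3,  25.9,  24. ])]
2189.0 [array([443.9,  61.2,  24. ]), array([404.1,  65.6,  24. ]), array([408.9, 117.3,  24. ]), array([449.2, 115. ,  24. ])]
```

View pics/e.png

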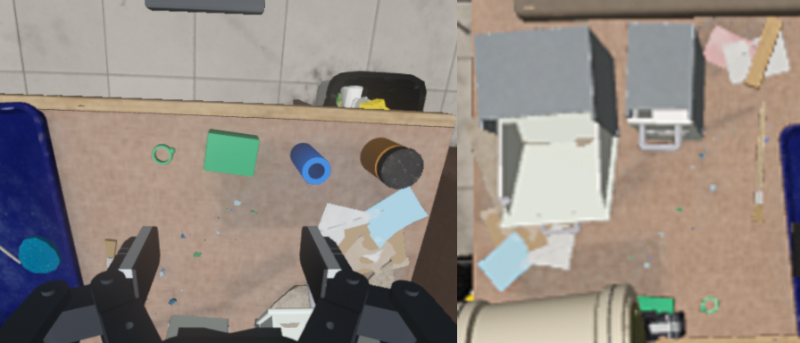

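The wrist view shows the block (232,152), tube (311,165) and jar (393,162) undisturbed, and the top view shows the bin tipped fully out. Block centre refined to (426.5, 90), yaw −5°.

Request:
{"method": "step_arm", "body": {
  "targets": [
    [[1, 1, -40, 0, 0, -0.1], [1, 1, -80, 0, 0, -0.13], [1, 1, -120, 0, 0, -0.13], [1, 1, -150, 0, 0, -0.13], [1, 1, -172, 0, 0, -0.13], [1, 1, -184, 0, 0, -0.13], [1, 1, -186, 0, 0, -0.13], [1, 1, -186, 0, 0, -0.13]]
  ]
}}

```text
time: 6.03
tool_pos: [425.7, 92.0, 22.5]
tcp_rot: [180.0, -0.0, 175.1]
ft_force: [-0.3, 1.3, -0.4]
finger_gap: 72.7
grip_force: 0.0
```

Request:
{"method": "step_arm", "body": {
  "targets": [
    [[0, 0, 0, 0, 0, 0], [0, 0, 0, 0, 0, 0], [0, 0, 0, 0, 0, 0], [0, 0, 0, 0, 0, 0], [0, 0, 0, 0, 0, 0], [0, 0, 0, 0, 0, 0], [0, 0, 0, 0, 0, 0]]
  ],
  "fingers": 0.1,
  "newtons": 30
}}

```text
time: 6.62
tool_pos: [426.7, 91.4, 24.0]
tcp_rot: [180.0, 0.1, 175.1]
ft_force: [-0.7, 3.2, 5.3]
finger_gap: 54.3
grip_force: 33.0
```

Request:
{"method": "step_arm", "body": {
  "targets": [
    [[0, 0, 20, 0, 0, 0], [0, 0, 50, 0, 0, 0], [0, 0, 90, 0, 0, 0], [0, 0, 130, 0, 0, 0], [0, 0, 160, 0, 0, 0], [0, 0, 160, 0, 0, 0]]
  ]
}}

```text
time: 7.12
tool_pos: [429.9, 91.2, 190.7]
tcp_rot: [179.9, 0.6, 175.1]
ft_force: [-0.3, 0.2, 0.1]
finger_gap: 54.5
grip_force: 32.4
```

Request:
{"method": "step_arm", "body": {
  "targets": [
    [[37, 24, 0, 0, 0, 0.05], [70, 48, 0, 0, 0, 0.1], [105, 70, 0, 0, 0, 0.13], [140, 92, 0, 0, 0, 0.13], [170, 112, 0, 0, 0, 0.13], [185, 123, 0, 0, 0, 0.13], [185, 123, 0, 0, 0, 0.13], [185, 123, -30, 0, 0, 0.13], [185, 123, -60, 0, 0, 0.13], [185, 123, -75, 0, 0, 0.13], [185, 123, -75, 0, 0, 0.13]]
  ]
}}

```text
time: 8.03
tool_pos: [608.4, 213.0, 103.5]
tcp_rot: [-179.9, -0.4, -177.5]
ft_force: [0.3, -0.1, -0.6]
finger_gap: 53.8
grip_force: 32.3
```

Request:
{"method": "step_arm", "body": {
  "targets": [
    [[0, 0, 0, 0, 0, 0], [0, 0, 0, 0, 0, 0], [0, 0, 0, 0, 0, 0]]
  ]
}}

```text
time: 8.28
tool_pos: [611.7, 214.0, 109.8]
tcp_rot: [180.0, 0.1, -177.5]
ft_force: [0.2, 0.4, -1.0]
finger_gap: 54.1
grip_force: 32.3
```

Request:
{"method": "step_arm", "body": {
  "targets": [
    [[0, 0, 0, 0, 0, 0], [0, 0, 0, 0, 0, 0], [0, 0, 0, 0, 0, 0], [0, 0, 0, 0, 0, 0], [0, 0, 0, 0, 0, 0]]
  ],
  "fingers": -0.42
}}

```text
time: 8.7
tool_pos: [611.3, 214.1, 108.6]
tcp_rot: [180.0, 0.0, -177.5]
ft_force: [-0.1, -0.4, 0.2]
finger_gap: 60.3
grip_force: 0.0
```

Request:
{"method": "step_arm", "body": {
  "targets": [
    [[0, 0, 30, 0, 0, 0], [0, 0, 60, 0, 0, 0], [0, 0, 90, 0, 0, 0], [-35, -8, 90, 0, 0, 0], [-70, -16, 90, 0, 0, 0], [-105, -24, 90, 0, 0, 0], [-140, -34, 90, 0, 0, 0], [-170, -42, 90, 0, 0, 0], [-185, -46, 90, 0, 0, 0], [-185, -46, 90, 0, 0, 0]]
  ]
}}

```text
time: 9.53
tool_pos: [423.7, 167.6, 198.3]
tcp_rot: [-180.0, -0.0, -177.4]
ft_force: [-0.5, 0.1, 0.1]
finger_gap: 60.8
grip_force: 0.0
```

```bash
python3 - <<'E'
from h import *
w=snap('wrist'); b=snap('top'); s=r.sense(); print(s['tool_pos'],s['tcp_rot'],s['finger_gap'])
t=cv2.resize(b['img'][95:240,125:270],None,fx=2.65,fy=2.65,interpolation=cv2.INTER_CUBIC)
cv2.imwrite('pics/f.png',cv2.resize(np.hstack([w['img'],t[:384,:384]]),(800,343)))
m=cv2.inRange(cv2.cvtColor(w['img'],cv2.COLOR_BGR2HSV),(105,150,60),(122,255,255)); m[:,:240]=0
c=max(cv2.findContours(m,0,2)[0],key=cv2.contourArea)
x,y,ww,h=cv2.boundingRect(c); print(x,y,ww,h,'pred at 427,168: top',proj(w,(427,168,60)),'foot',proj(w,(427,168,0)))
M=cv2.moments(c); print(M['m10']/M['m00'],M['m01']/M['m00'],'pred mid',proj(w,(427,168,30)))
E
```

```text
[426.46304229 168.15583592 198.96621813] [ 1.79979264e+02  1.01147484e-01 -1.77464823e+02] 60.49907633725174
244 175 33 33 pred at 427,168: top [256.6369699  189.53997498] foot [256.6652802  170.15197394]
259.76689976689977 190.90548845094298 pred mid [256.65245417 178.92897199]
```

View pics/f.png

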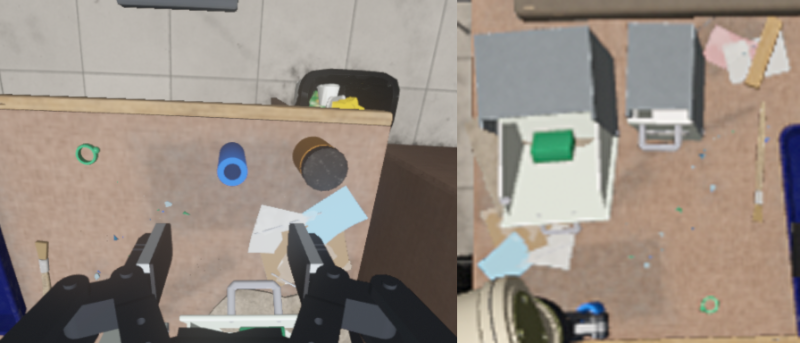

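The block lies at the bottom of the trough, at about (552,146) in the combined picture. The tube top at (233,173) puts its axis near (430,171).

Request:
{"method": "step_arm", "body": {
  "targets": [
    [[4, 3, -35, 0, 0, 0], [4, 3, -70, 0, 0, 0], [4, 3, -105, 0, 0, 0], [4, 3, -135, 0, 0, 0], [4, 3, -152, 0, 0, 0], [4, 3, -157, 0, 0, 0], [4, 3, -157, 0, 0, 0]]
  ]
}}

```text
time: 10.22
tool_pos: [429.6, 170.8, 39.8]
tcp_rot: [-180.0, -0.2, -177.5]
ft_force: [-0.2, 0.3, -0.1]
finger_gap: 61.0
grip_force: 0.0
```

Request:
{"method": "step_arm", "body": {
  "targets": [
    [[0, 0, 0, 0, 0, 0], [0, 0, 0, 0, 0, 0], [0, 0, 0, 0, 0, 0], [0, 0, 0, 0, 0, 0], [0, 0, 0, 0, 0, 0], [0, 0, 0, 0, 0, 0], [0, 0, 0, 0, 0, 0], [0, 0, 0, 0, 0, 0], [0, 0, 0, 0, 0, 0]]
  ],
  "fingers": 0.6,
  "newtons": 30
}}

```text
time: 10.97
tool_pos: [431.9, 171.5, 43.3]
tcp_rot: [180.0, 0.2, -177.5]
ft_force: [0.3, 0.6, 6.5]
finger_gap: 27.3
grip_force: 29.8
```

Request:
{"method": "step_arm", "body": {
  "targets": [
    [[0, 0, 20, 0, 0, 0], [0, 0, 50, 0, 0, 0], [0, 0, 90, 0, 0, 0], [0, 0, 130, 0, 0, 0], [0, 0, 155, 0, 0, 0], [0, 0, 155, 0, 0, 0], [0, 0, 155, 0, 0, 0]]
  ]
}}

```text
time: 11.55
tool_pos: [431.6, 171.5, 199.0]
tcp_rot: [179.9, 0.3, -177.5]
ft_force: [0.9, -0.1, -1.3]
finger_gap: 27.3
grip_force: 29.8
```

Request:
{"method": "step_arm", "body": {
  "targets": [
    [[37, 1, 0, 0, 0, 0], [74, 2, 0, 0, 0, 0], [110, 3, 0, 0, 0, 0], [145, 4, 0, 0, 0, 0], [170, 4, 0, 0, 0, 0], [181, 5, 0, 0, 0, 0], [181, 5, 0, 0, 0, 0], [181, 5, -30, 0, 0, 0], [181, 5, -60, 0, 0, 0], [181, 5, -80, 0, 0, 0], [181, 5, -80, 0, 0, 0], [181, 5, -80, 0, 0, 0]]
  ]
}}

```text
time: 12.55
tool_pos: [609.3, 175.9, 114.4]
tcp_rot: [-180.0, -0.2, -177.5]
ft_force: [-0.0, 0.2, 0.1]
finger_gap: 27.4
grip_force: 29.8
```

Request:
{"method": "step_arm", "body": {
  "targets": [
    [[0, 0, 0, 0, 0, 0], [0, 0, 0, 0, 0, 0], [0, 0, 0, 0, 0, 0], [0, 0, 0, 0, 0, 0], [0, 0, 0, 0, 0, 0]]
  ],
  "fingers": 0.2
}}

```text
time: 12.97
tool_pos: [611.2, 176.1, 116.6]
tcp_rot: [180.0, 0.0, -177.5]
ft_force: [-0.6, -0.7, -0.0]
finger_gap: 34.2
grip_force: 0.0
```

Request:
{"method": "step_arm", "body": {
  "targets": [
    [[0, 0, 30, 0, 0, 0], [0, 0, 65, 0, 0, 0], [0, 0, 100, 0, 0, 0], [-40, 0, 110, 0, 0, 0], [-80, 0, 110, 0, 0, 0], [-120, 5, 110, 0, 0, 0], [-150, 10, 110, 0, 0, 0], [-160, 15, 110, 0, 0, 0], [-160, 20, 110, 0, 0, 0], [-160, 20, 110, 0, 0, 0]]
  ],
  "fingers": 1
}}

```text
time: 13.8
tool_pos: [451.6, 197.0, 227.1]
tcp_rot: [180.0, 0.1, -177.4]
ft_force: [0.3, -0.3, 0.1]
finger_gap: -0.3
grip_force: 0.0
```

```bash
python3 - <<'E'
from h import *
w=snap('wrist'); b=snap('top'); s=r.sense(); print(s['tool_pos'],s['tcp_rot'],s['finger_gap'])
t=cv2.resize(b['img'][95:240,125:270],None,fx=2.65,fy=2.65,interpolation=cv2.INTER_CUBIC)
cv2.imwrite('pics/g.png',cv2.resize(np.hstack([w['img'],t[:384,:384]]),(800,343)))
E
```

```text
[452.34161693 196.17999056 226.75740406] [-1.79999032e+02  6.24465556e-02 -1.77454469e+02] 0.18781748264473033
```

View pics/g.png

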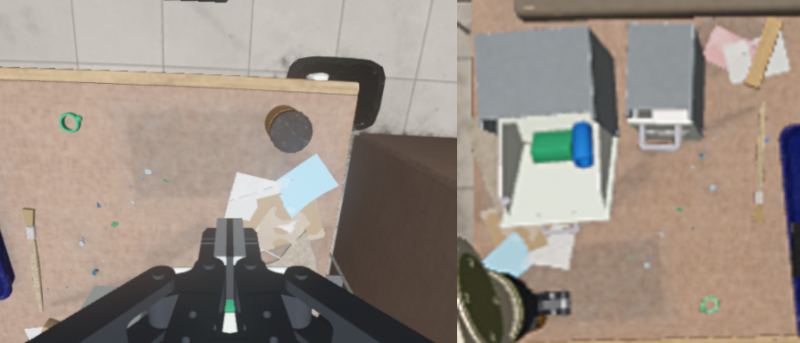

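Block and tube lie side by side in the trough, at (551,146) and (582,146). Now come in front of the handle bar with the fingers shut.

Request:
{"method": "step_arm", "body": {
  "targets": [
    [[15, 1, -35, 0, 0, 0], [30, 1, -70, 0, 0, 0], [45, 1, -105, 0, 0, 0], [50, 1, -130, 0, 0, 0], [50, 1, -139, 0, 0, 0], [50, 1, -139, 0, 0, 0], [56, 1, -139, 0, 0, 0], [62, 1, -139, 0, 0, 0], [68, 1, -139, 0, 0, 0], [68, 1, -139, 0, 0, 0]]
  ]
}}

```text
time: 14.73
tool_pos: [521.2, 197.5, 89.7]
tcp_rot: [179.9, 0.2, -177.5]
ft_force: [0.2, 0.3, -0.2]
finger_gap: -0.3
grip_force: 0.0
```

Request:
{"method": "step_arm", "body": {
  "targets": [
    [[6, 0, 10, 0, 0, 0], [12, 0, 18, 0, 0, 0], [19, 1, 27, 0, 0, 0], [25, 1, 35, 0, 0, 0], [34, 1, 42, 0, 0, 0], [42, 2, 49, 0, 0, 0], [51, 2, 55, 0, 0, 0], [60, 2, 60, 0, 0, 0], [66, 3, 63, 0, 0, 0], [73, 3, 66, 0, 0, 0], [73, 3, 66, 0, 0, 0]]
  ]
}}

```text
time: 15.65
tool_pos: [594.0, 200.1, 155.0]
tcp_rot: [180.0, 0.2, -177.5]
ft_force: [0.7, 0.3, 0.1]
finger_gap: -0.2
grip_force: 0.0
```

Request:
{"method": "step_arm", "body": {
  "targets": [
    [[6, 0, 3, 0, 0, 0], [12, 0, 5, 0, 0, 0], [17, 0, 6, 0, 0, 0], [20, 0, 7, 0, 0, 0], [23, 0, 7, 0, 0, 0], [25, 0, 7, 0, 0, 0], [25, 0, 7, 0, 0, 0]]
  ]
}}

```text
time: 16.23
tool_pos: [615.1, 200.1, 160.4]
tcp_rot: [-180.0, -0.3, -177.4]
ft_force: [-15.0, -1.5, 10.1]
finger_gap: 0.2
grip_force: 8.0
```

Request:
{"method": "step_arm", "body": {
  "targets": [
    [[2, 0, 0, 0, 0, 0], [4, 0, 0, 0, 0, 0], [6, 0, 0, 0, 0, 0], [6, 0, 0, 0, 0, 0], [6, 0, 0, 0, 0, 0]]
  ]
}}

```text
time: 16.65
tool_pos: [616.0, 200.2, 160.2]
tcp_rot: [-179.9, -1.0, -177.4]
ft_force: [-43.7, -5.2, 26.7]
finger_gap: -0.0
grip_force: 22.6
```

Request:
{"method": "step_arm", "body": {
  "targets": [
    [[-20, 0, 0, 0, 0, 0], [-50, 0, 20, 0, 0, 0], [-90, 0, 40, 0, 0, 0], [-130, 0, 60, 0, 0, 0], [-170, 0, 80, 0, 0, 0], [-170, 0, 80, 0, 0, 0]]
  ]
}}

```text
time: 17.15
tool_pos: [450.7, 200.7, 243.8]
tcp_rot: [179.9, 0.2, -177.4]
ft_force: [0.2, -0.4, 0.5]
finger_gap: -0.0
grip_force: 0.0
```

```bash
python3 - <<'E'
from h import *
w=snap('wrist'); b=snap('top'); s=r.sense(); print(s['tool_pos'],s['time'])
t=cv2.resize(b['img'][95:240,125:270],None,fx=4,fy=4,interpolation=cv2.INTER_CUBIC)
cv2.imwrite('pics/i.png',t)
for z,p in (('bar',(628,202,151)),('bar',(616,202,151))): print(proj(b,p))
E
```

```text
[453.08299109 200.5631753  242.52534439] 17.25
[160.44625531 159.59171265]
[160.49658277 163.74233242]
```

View pics/i.png

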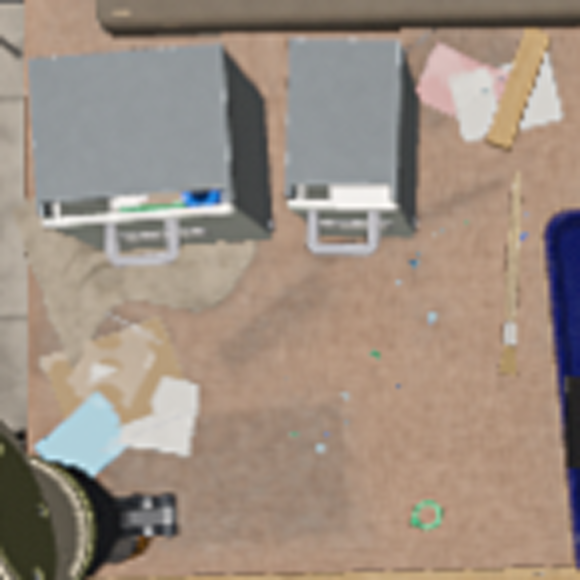

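The wide bin's bar is back at (143,260), the same pixels as when it was shut at the start. Blue and green wax show inside, and the narrow bin is unchanged.

```bash
python3 -c "
from bench import r
print(r.hand_in())"
```

```text
the job is handed in; nothing more can be done
None
```

I tipped the wide bin out, put the wax block and tube in it, pushed it shut and handed in at about 17 s; the last picture shows it home with both inside, but no verdict was returned.

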